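# Hang the L bracket level on the sprung pin

### The arm

A 6-joint arm with a two-finger parallel gripper is mounted at the origin on a cart in front of the work surface, level with it; the furniture and walls round the work are solid. World frame = base frame: x ahead of the robot, y to its left, z up, the work surface at z = 0. Lengths are in mm, angles in rad, forces in N, time in s.
With the tool pointing down it reaches from about 375 to 825 mm from the base axis. Payload 5.5 kg.
Tool frame: the origin (TCP) lies at the centre of the arm's flange, where the gripper is bolted on; the fingertips stand 173 mm ahead of it and the grasp point (between the pads) lies 155 mm ahead of it (ctrl.nose_length is the distance from the TCP to the fingertips, in mm); z points along the fingers, y is the direction in which the jaws open and shut (so a half turn about z gives the same grasp; the last joint's range is limited). The gripper opens to 85 mm and grips with 20 to 120 N. Pads are 22 mm wide; open, the fingers measure 114 mm over their backs; the gripper's body (76 mm by 85 mm) begins 54 mm behind the grasp point. The pads swing forward as they close: fully open they stand 13 mm farther back than shut.
Start: joints at [-1.318, 0.314, -0.047, 1.21, 0, 1.571], TCP at [150.067, -580.927, 404.699] pointing down, gripper open.
Joint ranges: [-2.67, 2.67], [-0.69, 1.73], [-1.03, 1.25], [-2.08, 2.16], [-1.42, 1.45], [-3.14, 3.14]. Speed limits (rad/s): [2.39, 2.39, 3.01, 3.14, 3.14, 3.14].

### API

Orientations are given as a rotation vector (axis times angle).
In Python, from plant import monitor, vision, job, ctrl gives the robot as it stands.
- The arm moves only by the shell command python3 -m handwheel 'ROWS'. ROWS is JSON, one flat list of numbers, 7 for each row, row after row: the shift along the tool's x, y, z in m, then the turn, a rotation vector about the tool's x, y, z in rad, then the closure, from -1 (fully open) to 1 (shut), so that 0 is half open. A call has 1 to 5 rows; each row shifts and turns the pose as measured when the row begins, along the tool's axes as they then stand; what a row does not reach is not made up. A row lasts 1/12 s, in which the tool goes at most 41.7 mm and 7.16 degrees, less where a joint would pass 70% of its speed; a pose out of reach is approached as far as the arm can. A call is refused whole if a number of a shift passes 0.0417 or a number of a turn 0.125, either way. A call with a gripper value outside its range is refused whole. The fingers move at their own pace and stop on an object; the grip force is fixed at half the most. Time passes only in rows, so rows that do not move let the fingers close. It gives the time, the measured TCP pose, the force and the opening at its end, in the units of the state.
- monitor.get_obs(): the state, without advancing time (a new reading comes with each control period).
- vision.read_camera(name): name is "side" or "top"; returns a dict with "color" (384x512x3 uint8, red, green, blue), "intrinsics" (3x3 intrinsics, pixels), "k1" (the pictures are not rectified: a ray, as slopes to the right and down, at radius r is drawn at 1 + k1 r^2 times it, then the intrinsics apply), "rvec" (rotation vector, rad) and "tvec" (3), from world to camera coordinates, as OpenCV has them. Camera axes: x right, y down, z forward; pixel columns grow to the right and rows downward; lengths in mm; the calibration is good to about 2 mm. A picture is of the moment at which its call begins. There is no depth.
- job.job_done(): hands the job in, once; it reports no verdict.
The state is a dict: "clock": time; "joints": joint angles; "joint_vel": joint speeds; "joint_efforts": joint torques, N m; "ee_pos": TCP position; "tool_rot": TCP orientation; "contact_force": force on the tool from outside, world axes, zero at the start; "torque": the same for the moment, N m; "finger_gap": finger opening in mm.
Only numpy, scipy, OpenCV 4.12 (cv2) and the standard library are available. Lean on these libraries where they do the work, as an engineer would, in place of code of your own. Each camera call takes 0.05 s, during which the arm holds its last target. There are 200 camera calls.

### The job

Take the red lacquered L-shaped bracket out of the rack and hang it on the pin of the hanger stand by the one of its four holes that lets it hang level, pushed back against the pin's brass collar, then let go so that it hangs still. The pin's height was set by hand and is not known exactly, so find the hole by gentle feel: push on the stand with no more than about 12 N at any time. Leave the ochre jar, the grey sanding block and the dropper bottle where they stand.

Things in the scene. Friction and masses are not known exactly. Their poses are not given: they have to be found in the camera images.
- rack: Wooden rack fixed to the table in which the bracket stands; base 100 x 170 x 10 mm. Origin: centre of the underside; x across the bracket's thickness, y along its bar, z up. The leg stands on the base between two walls (13 mm gap, y = -80 to -20, top at z = 42). Lift the bracket straight up by 40 mm or more to clear the rack.
- fork (a point): Top centre of the rack's post, at y = 50, z = 180 in the rack's frame. Its two prongs (y = 38 to 62, 13 mm gap, 31 mm over both) stand either side of the bracket's bar, whose underside rests between them at z = 159 or 160.
- bracket: Red L-shaped flat plate, 10 mm thick (along x), uniform, 0.19 to 0.30 kg. Origin: foot level, mid thickness, mid width of the bar; z up as it stands. Bar: 140 wide (y = -70 to 70), 64 tall (z = 150 to 214). Leg: 40 wide, down from the bar's -y end (y = -70 to -30, z = 0 to 150). Four 12 mm holes through it along x, at z = 168. Starts with its axes along the rack's.
- top_edge (a point): Middle of the bracket's top edge, at y = 0, z = 214 in its frame. The bracket can be pinched from above across its 10 mm thickness along this edge. The holes lie 46 mm below it: fingers straight above a hole may meet the pin when the bracket is held too low, fingers held 40 mm or more to one side (along y) stay clear of it.
- hole_a (a point): Centre of hole a of the bracket, at y = 20, z = 168 in the bracket's frame.
- hole_b (a point): Centre of hole b, at y = 0, z = 168 in the bracket's frame (middle of the bar).
- hole_c (a point): Centre of hole c, at y = -20, z = 168 in the bracket's frame.
- hole_d (a point): Centre of hole d, at y = -40, z = 168 in the bracket's frame.
- stand: Hanger stand fixed to the table: dark base 130 x 120 x 12 mm (x = -60 to 70), round column at x = 47 up to z = 220. Origin: on the table below the pin's axis; z up. A grey clamp on the column carries a straight steel pin, 8 mm thick, blunt-ended, pointing along the stand's -x at y = 0. A bracket hole leaves 2 mm all round the pin.
- pin_end_nominal (a point): Fixed point of the stand, x = -75, y = 0, z = 210: where the pin's free end would be at middle height. The clamp was set by hand: the true pin is up to 15 mm higher or lower in each start and no reading tells how much; x and y are true.
- collar_nominal (a point): As before, for the front face of the pin's brass collar (18 mm across) at x = -30, z = 210. 45 mm of pin stand free before it; behind it the pin runs on to the clamp at x = 23. Pin and collar are sprung: pushed along the stand's +x they yield 1 mm per 0.4 N, for 18 mm, then a hard stop, and spring back when freed. Up, down and sideways the pin is rigid.
- ochre_jar: Small jar with a cream lid, 42 mm across, 54 mm tall, between the work places. Origin: centre of the underside. To be left alone.
- grey_block: Grey sanding block, 48 x 74 x 28 mm. Origin: centre of the underside. To be left alone.
- dropper_bottle: Brown dropper bottle, 33 mm across, 102 mm tall. Origin: centre of the underside. To be left alone.

How it is judged:
By the outcome, as a careful person would: the job done as asked, in the order asked, and still so for the second after the job is handed in, with the robot touching nothing.
It also fails if it takes over 70 s, if anything falls off the work surface, if the arm or the gripper's body presses on something with over 40 N, if the wrist force passes 120 N, or if a joint passes its speed limit or range.

## Working session

There is one attempt and no reset: what is moved stays moved. The work goes in short steps, Python scripts to look and compute and a shell command to move; the robot and the scene stay as the last step left them, time stands still between calls to the robot, and variables do not carry over. Pictures are saved under pics/ and viewed, about 8 in all and at most 12, crops included, and the job is handed in when it is done.

```bash
mkdir -p pics; ls
python3 - <<'E'
from plant import monitor, vision, job, ctrl
import cv2
o=monitor.get_obs(); print(o, ctrl.nose_length)
for n in("side","top"):
    d=vision.read_camera(n); cv2.imwrite(f"pics/{n}0.png",d["color"][:,:,::-1])
    print(n,d["intrinsics"],d["k1"],d["rvec"],d["tvec"])
E
```

```text
pics
{'clock': 0.0, 'joints': array([-1.31798159e+00,  3.14227431e-01, -4.80437078e-02,  1.21019681e+00,
        8.41619416e-06,  1.57082301e+00]), 'joint_vel': array([ 0.00087816, -0.00161556,  0.00085714,  0.00070583,  0.00064257,
        0.00111122]), 'joint_efforts': array([ 2.53576887e-03, -5.39594758e+01,  3.39747262e+01,  1.91747281e-02,
        1.55364182e-04,  1.28125129e-05]), 'ee_pos': array([ 150.01215749, -580.66666584,  403.84897888]), 'tool_rot': array([-3.11488575e+00, -3.95812960e-01,  3.17785782e-04]), 'contact_force': array([0.5379725 , 1.16287123, 0.79470079]), 'torque': array([-0.02206862, -0.01618289,  0.02615702]), 'finger_gap': 85.56657774363899} 173.4
side [[456.12209164   0.         263.12390238]
 [  0.         456.12209164 191.756656  ]
 [  0.           0.           1.        ]] 0.04364339181371989 [-8.34057605e-04  2.72054160e+00 -1.55758929e+00] [ 555.86329711  136.14960841 1325.91461225]
top [[414.68122867   0.         256.17008227]
 [  0.         414.68122867 183.8979983 ]
 [  0.           0.           1.        ]] -0.14999960339366825 [ 2.11042177 -2.15810983  0.20670394] [   1.72389018  606.65853627 1144.94483561]
```

View pics/side0.png

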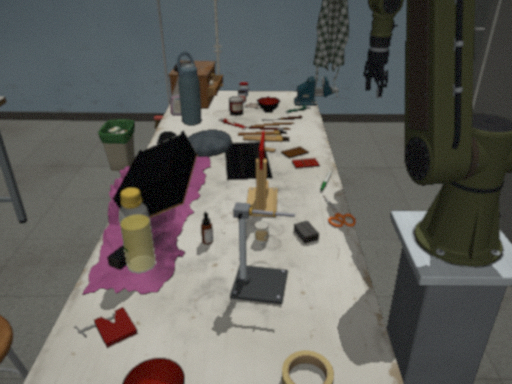

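View pics/top0.png

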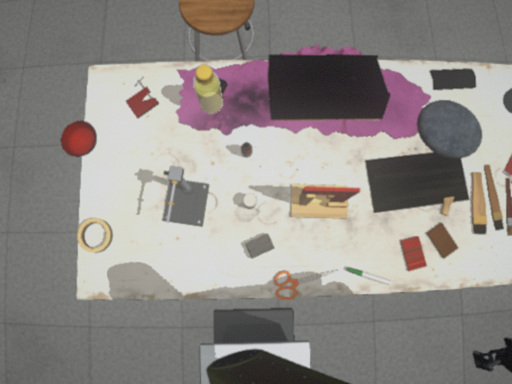

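```bash
cat > h.py <<'E'
import numpy as np, cv2
from plant import monitor, vision
class Cam:
    def __init__(s,n):
        d=vision.read_camera(n); s.img=d["color"][:,:,::-1].copy(); s.K=np.array(d["intrinsics"]); s.D=np.array([d["k1"],0,0,0,0.])
        s.rv=np.array(d["rvec"],float); s.t=np.array(d["tvec"],float); s.R=cv2.Rodrigues(s.rv)[0]; s.c=-s.R.T@s.t
    def ray(s,px):
        u=cv2.undistortPoints(np.array(px,float).reshape(-1,1,2),s.K,s.D)[:,0]
        return np.c_[u,np.ones(len(u))]@s.R
    def plane(s,px,z):
        r=s.ray(px); return s.c+r*((z-s.c[2])/r[:,2])[:,None]
    def proj(s,P): return cv2.projectPoints(np.array(P,float).reshape(-1,1,3),s.rv,s.t,s.K,s.D)[0][:,0]
def tri(a,pa,b,pb):
    ra,rb=a.ray([pa])[0],b.ray([pb])[0]
    A=np.c_[ra,-rb]; k=np.linalg.lstsq(A,b.c-a.c,rcond=None)[0]
    p,q=a.c+ra*k[0],b.c+rb*k[1]; return (p+q)/2,np.linalg.norm(p-q)
E
python3 - <<'E'
from h import *
s,t=Cam("side"),Cam("top")
cv2.imwrite("pics/t1.png",cv2.resize(t.img[145:255,130:370],None,fx=3.3,fy=3.3,interpolation=cv2.INTER_CUBIC))
cv2.imwrite("pics/s1.png",cv2.resize(s.img[120:310,195:355],None,fx=3.1,fy=3.1,interpolation=cv2.INTER_CUBIC))
print(s.c,t.c)
E
```

```text
[ 563.74902398 1072.90342233  785.26146235] [ 393.58733609    7.81984856 1234.4894033 ]
```

View pics/t1.png

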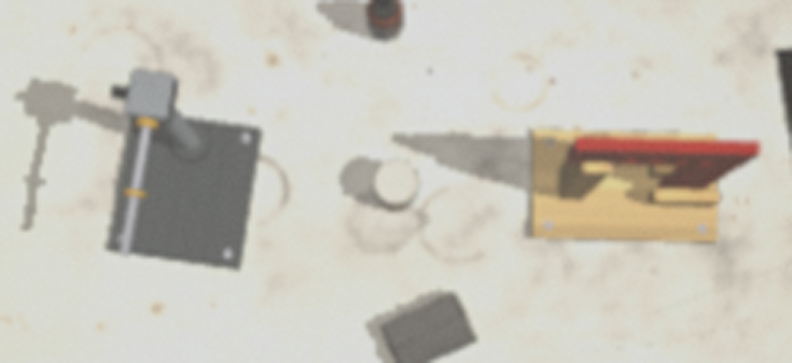

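View pics/s1.png

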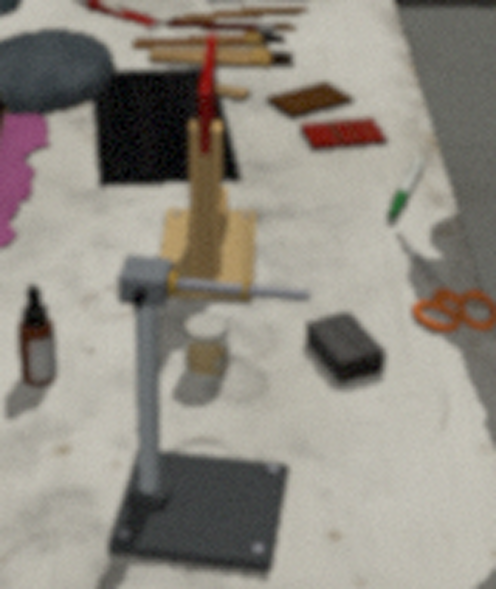

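The top crop shows the pin end at about (125,250), i.e. full-image (168,221), pointing toward the robot. The stand base is turned about 8°, and the bracket's bright top edge runs from (575,145) to (758,150), i.e. (304,189) to (360,190). The side crop shows the leg on the far (-y) side and the pin end at (308,296), i.e. (294,215).

Run:
```python
from h import *
s,t=Cam("side"),Cam("top")
def rng(img,lo,hi): return cv2.inRange(cv2.cvtColor(img,cv2.COLOR_BGR2HSV),lo,hi)
def big(m,x0,y0,x1,y1):
    k=np.zeros_like(m);k[y0:y1,x0:x1]=m[y0:y1,x0:x1]
    return max(cv2.findContours(k,cv2.RETR_EXTERNAL,cv2.CHAIN_APPROX_NONE)[0],key=cv2.contourArea)
def rect(name,c,z):
    P=c if c.shape[-1]==3 else t.plane(c[:,0].astype(float),z)
    r=cv2.minAreaRect(P[:,:2].astype(np.float32)); print(name,np.round(r[0],1),np.round(r[1],1),r[2]); print(np.round(cv2.boxPoints(r)).tolist())
rect("base",big(rng(t.img,(0,0,30),(179,60,90)),155,175,215,232),12)
rect("wood",big(rng(t.img,(10,50,100),(28,255,255)),280,175,352,225),10)
hs=cv2.cvtColor(t.img,cv2.COLOR_BGR2HSV); print("V red col",t.img[180:212,335].tolist()[3:20])
rect("red",big(rng(t.img,(0,150,150),(8,255,255))|rng(t.img,(172,150,150),(179,255,255)),295,175,370,212),224)
# pin
print("pin end tri",tri(t,(167.9,220.8),s,(195+308/3.1,120+296/3.1)))
print("clampfront tri",tri(t,(130+148/3.3,145+118/3.3),s,(195+170/3.1,120+284/3.1)))
for n,p,z in(("jar",(130+397/3.3,145+182/3.3),54),("block",(130+425/3.3,145+325/3.3),28)): print(n,t.plane([p],z))
```

```text
base [609.5 213.2] [0. 0.] 0.0
[[610.0, 213.0], [610.0, 213.0], [610.0, 213.0], [610.0, 213.0]]
wood [ 559.  -199.8] [169.8 100.3] 87.2457504272461
[[505.0, -282.0], [605.0, -287.0], [613.0, -117.0], [513.0, -113.0]]
V red col [[205, 216, 214], [188, 201, 204], [160, 194, 206], [138, 185, 214], [106, 141, 200], [79, 91, 187], [74, 82, 185], [73, 80, 175], [72, 79, 141], [70, 75, 108], [69, 75, 104], [71, 78, 111], [74, 83, 109], [71, 80, 100], [71, 77, 98], [68, 74, 96], [69, 75, 99]]
red [ 557.2 -222.8] [75.9  2.5] 88.71682739257812
[[555.0, -261.0], [558.0, -261.0], [559.0, -185.0], [557.0, -185.0]]
pin end tri (array([488.24551701, 210.83654488, 217.47227576]), np.float64(2.0698514262834946))
clampfront tri (array([588.85852389, 194.4752702 , 216.85397939]), np.float64(1.3515871064916738))
jar [[559.53231912   6.1300558   54.        ]]
block [[436.13716543 -15.73046492  28.        ]]
```

Run:
```python
from h import *
t=Cam("top")
def big(m,x0,y0,x1,y1):
    k=np.zeros_like(m);k[y0:y1,x0:x1]=m[y0:y1,x0:x1]
    return max(cv2.findContours(k,cv2.RETR_EXTERNAL,cv2.CHAIN_APPROX_NONE)[0],key=cv2.contourArea)
def rect(name,c,z):
    P=t.plane(c[:,0].astype(float),z)
    r=cv2.minAreaRect(P[:,:2].astype(np.float32)); print(name,np.round(r[0],1),np.round(r[1],1),r[2]); print(np.round(cv2.boxPoints(r)).tolist())
print(t.img[210,160:215:6].tolist())
g=t.img.max(2); m=cv2.morphologyEx(((g<125)*255).astype(np.uint8),cv2.MORPH_CLOSE,np.ones((7,7)))
rect("base",big(m,155,178,215,232),12)
b,gg,r=[t.img[:,:,i].astype(int) for i in range(3)]
m=((r>150)&(r-gg>75)&(r-b>75)).astype(np.uint8)*255
rect("red",big(m,295,175,370,212),224)
# predictions for check
def pts(c,yaw,L):
    a=np.deg2rad(yaw);R=np.array([[np.cos(a),-np.sin(a)],[np.sin(a),np.cos(a)]]);return [[*(np.array(c)+R@np.array(p[:2])),p[2]] for p in L]
print(t.proj(pts((559,-199.8),-2.75,[(0,-70,224),(0,70,224)])).tolist())
```

```text
[[204, 215, 216], [105, 108, 107], [111, 111, 110], [107, 108, 109], [109, 110, 109], [108, 109, 108], [105, 107, 106], [108, 110, 108], [205, 217, 217], [201, 214, 215]]
base [568.1 199.4] [119.6 132.6] 80.95040893554688
[[493.0, 151.0], [624.0, 130.0], [643.0, 248.0], [512.0, 269.0]]
red [ 559.5 -196.6] [133.6   8. ] 87.17008972167969
[[552.0, -263.0], [560.0, -264.0], [567.0, -130.0], [559.0, -130.0]]
[[360.5092688362256, 189.7027319715862], [305.0081329122402, 188.26624746255555]]
```

```bash
cat > to.py <<'E'
# usage: to.py x y z a(deg): remaining shift (mm, tool axes) and turn (rad, tool axes) to TCP target with jaw axis at a
import sys
from h import *
from scipy.spatial.transform import Rotation as Ro
o=monitor.get_obs(); R=Ro.from_rotvec(o["tool_rot"])
x,y,z,a=map(float,sys.argv[1:5]); a=np.deg2rad(a)
T=Ro.from_matrix(np.array([[-np.sin(a),np.cos(a),0],[np.cos(a),np.sin(a),0],[0,0,-1]]))
print("pos",np.round(o["ee_pos"],1),"clk",round(o["clock"],2),"gap",round(o["finger_gap"],1),"F",np.round(o["contact_force"],2),"M",np.round(o["torque"],2),"q",np.round(o["joints"],2))
print("shift mm",np.round(R.inv().apply(np.array([x,y,z])-o["ee_pos"]),1),"turn",np.round((R.inv()*T).as_rotvec(),3))
E
python3 -m handwheel '[0,0,-0.006,0,0,-0.125,-1, 0,0,-0.006,0,0,-0.125,-1, 0,0,-0.006,0,0,-0.125,-1, 0,0,-0.006,0,0,-0.125,-1, 0,0,-0.006,0,0,-0.125,-1]'
python3 -m handwheel '[0,0,-0.003,0,0,-0.125,-1, 0,0,-0.003,0,0,-0.125,-1, 0,0,-0.003,0,0,-0.125,-1, 0,0,-0.003,0,0,-0.125,-1, 0,0,-0.003,0,0,-0.125,-1]'
python3 to.py 558.3 -218.5 430 -2.75
```

```text
clock: 0.77
ee_pos: [149.9, -580.2, 433.5]
tool_rot: [-2.836, -1.342, -0.001]
contact_force: [-0.4, 0.6, -0.1]
finger_gap: 85.3
clock: 1.18
ee_pos: [149.9, -580.4, 450.1]
tool_rot: [-2.287, -2.15, -0.003]
contact_force: [-1.0, 0.5, 0.2]
finger_gap: 85.3
pos [ 149.9 -580.4  450.1] clk 1.18 gap 85.3 F [-0.97  0.46  0.24] M [ 0.03 -0.01 -0.02] q [-1.32  0.3   0.04  1.31  0.    0.31]
shift mm [386.3 385.3  20.9] turn [-0.001 -0.003 -0.014]
```

```bash
python3 -m handwheel '[0.029,0.029,0,0,0,-0.014,-1, 0.029,0.029,0,0,0,0,-1, 0.029,0.029,0,0,0,0,-1, 0.029,0.029,0,0,0,0,-1, 0.029,0.029,0,0,0,0,-1]' >/dev/null
python3 -m handwheel '[0.029,0.029,0,0,0,0,-1, 0.029,0.029,0,0,0,0,-1, 0.029,0.029,0,0,0,0,-1, 0.029,0.029,0,0,0,0,-1, 0.029,0.029,0,0,0,0,-1]'
python3 to.py 558.3 -218.5 430 -2.75
```

```text
clock: 2.02
ee_pos: [454.4, -302.9, 450.3]
tool_rot: [2.282, 2.157, -0.003]
contact_force: [0.7, -0.8, -0.8]
finger_gap: 85.3
pos [ 454.4 -302.9  450.3] clk 2.02 gap 85.3 F [ 0.72 -0.84 -0.84] M [-0.08 -0.09  0.02] q [-0.59  0.2  -0.1   1.28 -0.    1.04]
shift mm [90.2 99.  20.1] turn [ 0.     0.003 -0.008]
```

```bash
python3 -m handwheel '[0.027,0.029,0.004,0,0,-0.008,-1, 0.027,0.029,0.004,0,0,0,-1, 0.024,0.026,0.004,0,0,0,-1, 0.010,0.013,0.004,0,0,0,-1, 0.002,0.002,0,0,0,0,-1]'
python3 to.py 558.3 -218.5 369 -2.75
python3 - <<'E'
from h import *
t=Cam("top");s=Cam("side")
a=cv2.resize(t.img[130:260,250:400],None,fx=3,fy=3,interpolation=cv2.INTER_CUBIC)
b=cv2.resize(s.img[60:220,215:325],None,fx=2.6,fy=2.6,interpolation=cv2.INTER_CUBIC)
h=max(a.shape[0],b.shape[0]);f=lambda i:cv2.copyMakeBorder(i,0,h-i.shape[0],0,0,cv2.BORDER_CONSTANT)
cv2.imwrite("pics/g1.png",np.hstack([f(a),f(b)]))
E
```

```text
clock: 2.43
ee_pos: [566.5, -207.1, 434.1]
tool_rot: [2.262, 2.174, 0.002]
contact_force: [-1.1, -0.2, -0.3]
finger_gap: 84.9
pos [ 566.5 -207.1  434.1] clk 2.43 gap 84.9 F [-1.13 -0.24 -0.25] M [ 0.01  0.04 -0.01] q [-0.35  0.31  0.01  1.27 -0.    1.26]
shift mm [-11.6  -8.   65. ] turn [0.004 0.002 0.009]
```

View pics/g1.png

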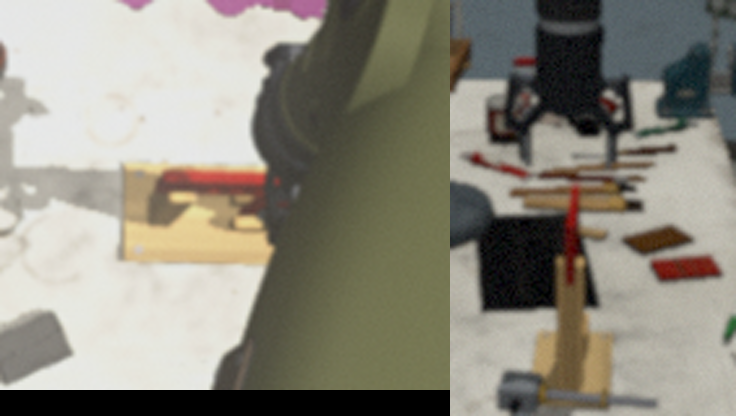

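The side crop shows the open fingers at about (525..612,150), straddling the bracket's top edge at (575,190). The pending 8 mm correction will centre them, so I'm descending and closing.

```bash
python3 -m handwheel '[-0.006,-0.004,0.006,0.004,0.002,0.009,-1, -0.005,-0.004,0.012,0,0,0,-1, -0.001,0,0.020,0,0,0,-1, 0,0,0.017,0,0,0,-1, 0,0,0.008,0,0,0,-1]'
python3 to.py 558.3 -218.5 369 -2.75
```

```text
clock: 2.95
ee_pos: [550.9, -227.7, 373.2]
tool_rot: [2.283, 2.15, -0.003]
contact_force: [-0.4, 0.3, 0.5]
finger_gap: 85.6
pos [ 550.9 -227.7  373.2] clk 2.95 gap 85.6 F [-0.4   0.29  0.47] M [ 0.09  0.04 -0.01] q [-0.39  0.32 -0.11  1.13 -0.    1.24]
shift mm [9.6 6.8 4.2] turn [ 0.003  0.005 -0.012]
```

```bash
python3 -m handwheel '[0.0,0.0,0,0,0,0,-1, 0.008,0.007,0.003,0,0,-0.012,-1, 0,0,0,0,0,0,-1, 0,0,0,0,0,0,-1]'
python3 to.py 558.3 -218.5 369 -2.75
```

```text
clock: 3.28
ee_pos: [555.5, -223.2, 369.8]
tool_rot: [2.278, 2.158, -0.005]
contact_force: [0.4, -0.1, -0.2]
finger_gap: 85.4
pos [ 555.5 -223.2  369.8] clk 3.28 gap 85.4 F [ 0.41 -0.14 -0.18] M [-0.01 -0.06 -0.03] q [-0.38  0.32 -0.11  1.13 -0.    1.24]
shift mm [4.9 2.6 0.8] turn [ 0.001  0.005 -0.006]
```

```bash
python3 -m handwheel '[0.005,0.003,0.001,0,0.003,-0.006,-1, 0.001,0.0005,0,0,0,0,-1, 0,0,0,0,0,0,0]' 
python3 to.py 558.3 -218.5 369 -2.75
python3 -m handwheel '[0,0,0,0,0,0,1, 0,0,0,0,0,0,1, 0,0,0,0,0,0,1, 0,0,0,0,0,0,1, 0,0,0,0,0,0,1]' 
python3 -m handwheel '[0,0,0,0,0,0,1, 0,0,0,0,0,0,1, 0,0,0,0,0,0,1, 0,0,0,0,0,0,1, 0,0,0,0,0,0,1]' 
python3 to.py 558.3 -218.5 369 -2.75
```

```text
clock: 3.53
ee_pos: [560.6, -216.8, 370.8]
tool_rot: [2.269, 2.166, 0.001]
contact_force: [0.1, -0.4, -0.1]
finger_gap: 75.9
pos [ 560.6 -216.8  370.8] clk 3.53 gap 75.9 F [ 0.11 -0.37 -0.1 ] M [-0.    0.02  0.02] q [-0.37  0.33 -0.11  1.13 -0.    1.25]
shift mm [-1.8 -2.2  1.8] turn [0.004 0.003 0.001]
clock: 3.95
ee_pos: [561.2, -216.2, 371.8]
tool_rot: [2.267, 2.166, 0.001]
contact_force: [-2.9, -1.3, 1.5]
finger_gap: 12.3
clock: 4.37
ee_pos: [560.9, -216.3, 372.0]
tool_rot: [2.267, 2.166, 0.001]
contact_force: [-0.7, -0.1, 1.8]
finger_gap: 8.9
pos [ 560.9 -216.3  372. ] clk 4.37 gap 8.9 F [-0.73 -0.09  1.83] M [ 0.04  0.1  -0.02] q [-0.37  0.33 -0.1   1.13 -0.    1.25]
shift mm [-2.3 -2.6  3. ] turn [0.005 0.003 0.002]
```

```bash
python3 -m handwheel '[0,0,-0.008,0,0,0,1, 0,0,-0.014,0,0,0,1, 0,0,-0.020,0,0,0,1, 0,0,-0.020,0,0,0,1, 0,0,-0.015,0,0,0,1]' 
python3 -m handwheel '[0,0,-0.006,0,0,0,1, 0,0,0,0,0,0,1, 0,0,0,0,0,0,1, 0,0,0,0,0,0,1]' 
python3 to.py 430 205 455 -9.05
```

```text
clock: 4.78
ee_pos: [559.2, -215.5, 446.8]
tool_rot: [-2.268, -2.167, 0.006]
contact_force: [0.8, 0.0, -3.2]
finger_gap: 9.1
clock: 5.12
ee_pos: [559.7, -215.7, 456.2]
tool_rot: [-2.271, -2.17, 0.003]
contact_force: [0.3, 0.1, -2.7]
finger_gap: 9.1
pos [ 559.7 -215.7  456.2] clk 5.12 gap 9.1 F [ 0.25  0.09 -2.74] M [-0.02 -0.05  0.04] q [-0.37  0.3   0.05  1.32 -0.    1.25]
shift mm [ 414.4 -148.7    1.1] turn [-0.002  0.001  0.112]
```

```bash
python3 -m handwheel '[0.014,-0.005,0,0,0,0.011,1, 0.028,-0.010,0,0,0,0.011,1, 0.033,-0.012,0,0,0,0.011,1, 0.033,-0.012,0,0,0,0.011,1, 0.033,-0.012,0,0,0,0.011,1]' >/dev/null
python3 -m handwheel '[0.033,-0.012,0,0,0,0.011,1, 0.033,-0.012,0,0,0,0.011,1, 0.033,-0.012,0,0,0,0.011,1, 0.033,-0.012,0,0,0,0.011,1, 0.033,-0.012,0,0,0,0.011,1]' >/dev/null
python3 -m handwheel '[0.028,-0.010,0,0,0,0,1, 0.014,-0.005,0,0,0,0,1, 0,0,0,0,0,0,1]'
python3 to.py 430 205 455 -9.05
```

```text
clock: 6.2
ee_pos: [464.5, 156.8, 439.6]
tool_rot: [-2.388, -2.018, 0.029]
contact_force: [0.5, -0.9, -2.2]
finger_gap: 8.9
pos [464.5 156.8 439.6] clk 6.2 gap 8.9 F [ 0.53 -0.89 -2.2 ] M [-0.06  0.01 -0.02] q [ 0.32  0.11 -0.23  1.26  0.01  2.06]
shift mm [ 41.7 -42.4 -14.6] turn [-0.024  0.004 -0.01 ]
```

```bash
python3 -m handwheel '[0.0,-0.010,-0.015,-0.012,0.002,-0.005,1, 0.020,-0.006,-0.004,-0.012,0.002,-0.005,1, 0.020,0,0,0,0,0,1, 0.010,0,0,0,0,0,1, 0,0,0,0,0,0,1]'
python3 to.py 458.2 209.3 448 -9.05
python3 - <<'E'
from h import *
t=Cam("top");s=Cam("side")
cv2.imwrite("pics/p_t.png",t.img);cv2.imwrite("pics/p_s.png",s.img)
a=cv2.resize(t.img[140:250,130:260],None,fx=3.2,fy=3.2,interpolation=cv2.INTER_CUBIC)
b=cv2.resize(s.img[130:320,210:330],None,fx=3.1,fy=3.1,interpolation=cv2.INTER_CUBIC)
h=max(a.shape[0],b.shape[0]);f=lambda i:cv2.copyMakeBorder(i,0,h-i.shape[0],0,0,cv2.BORDER_CONSTANT)
cv2.imwrite("pics/p1.png",np.hstack([f(a),f(b)]))
E
```

```text
clock: 6.62
ee_pos: [455.3, 209.2, 454.4]
tool_rot: [2.388, 2.041, -0.013]
contact_force: [-0.1, -0.4, -3.1]
finger_gap: 9.3
pos [455.3 209.2 454.4] clk 6.62 gap 9.3 F [-0.13 -0.44 -3.07] M [-0.06 -0.03  0.01] q [ 0.43  0.11 -0.18  1.28 -0.    2.16]
shift mm [0.6 2.8 6.4] turn [-0.005  0.007  0.002]
```

View pics/p1.png

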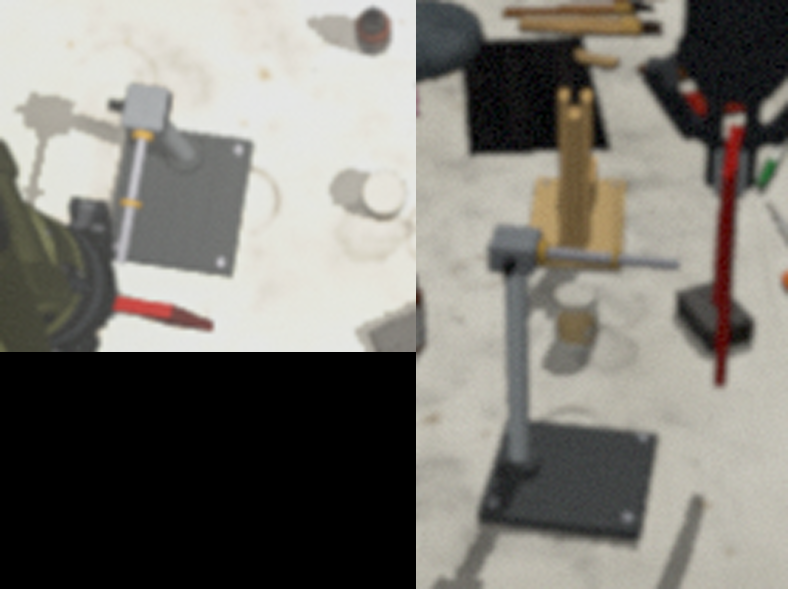

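The top crop shows the bracket's top edge ending at about (172,305), in front of the pin end at (122,258). The side crop shows the bracket upright (about 2° lean), clear of the pin end at (678,264). Next I'm checking the bracket's position along its bar from its -y end.

Run:
```python
from h import *
t=Cam("top");s=Cam("side");tcp=monitor.get_obs()["ee_pos"]
v=np.array([.1573,.9875]);u=np.array([.9875,-.1573])
i=t.img.astype(int)
print("row R-G bright:")
for y in(234,235,236,237,238): print(y,[(x,i[y,x].tolist()) for x in range(178,196,2)])
for px in((182.5,235.5),(184,236),(185,236)):
    p=t.plane([px],tcp[2]-148)[0][:2]-tcp[:2]; print(px,"along v",p@v,"along u",p@u)
O=np.array([563.2,200.2])
print("pred pin end px side z=210,217,224",[s.proj([*(O-75*u),z]).round(1).tolist() for z in(210,217,224)], "top",[t.proj([*(O-75*u),z]).round(1).tolist() for z in(210,217,224)])
print("pred collar side",s.proj([*(O-30*u),217]),"top",t.proj([*(O-30*u),217]))
c=s.img[195:230,240:300];cv2.imwrite("pics/pin.png",cv2.resize(c,None,fx=10,fy=10,interpolation=cv2.INTER_CUBIC))
# pin centreline in side image by darkness columnwise
for x in range(258,296,4):
    col=s.img[200:228,x].astype(int).sum(1); print(x,col.tolist())
```

```text
row R-G bright:
234 [(178, [134, 141, 204]), (180, [162, 167, 216]), (182, [195, 201, 222]), (184, [220, 223, 223]), (186, [224, 228, 227]), (188, [226, 230, 229]), (190, [224, 229, 228]), (192, [223, 228, 228]), (194, [222, 229, 228])]
235 [(178, [73, 80, 197]), (180, [96, 99, 202]), (182, [117, 123, 204]), (184, [138, 142, 181]), (186, [184, 190, 200]), (188, [223, 228, 227]), (190, [224, 230, 228]), (192, [223, 230, 229]), (194, [219, 228, 227])]
236 [(178, [73, 78, 200]), (180, [72, 76, 198]), (182, [76, 80, 199]), (184, [76, 80, 156]), (186, [112, 116, 144]), (188, [182, 189, 200]), (190, [221, 227, 226]), (192, [223, 231, 229]), (194, [217, 226, 228])]
237 [(178, [72, 77, 196]), (180, [74, 78, 198]), (182, [72, 77, 199]), (184, [74, 77, 150]), (186, [74, 77, 117]), (188, [113, 118, 147]), (190, [182, 192, 201]), (192, [217, 226, 224]), (194, [213, 221, 225])]
238 [(178, [72, 75, 169]), (180, [71, 76, 184]), (182, [76, 80, 189]), (184, [72, 77, 143]), (186, [73, 77, 119]), (188, [74, 78, 125]), (190, [115, 122, 146]), (192, [161, 169, 184]), (194, [200, 212, 219])]
(182.5, 235.5
[... 1169 characters left out ...]
 515, 530, 533, 529, 536, 541, 525, 502, 459, 395, 345, 352, 441, 503, 508, 529, 535, 540, 548, 542, 529, 518, 525, 512]
282 [514, 524, 522, 500, 504, 511, 521, 541, 539, 523, 516, 501, 456, 411, 352, 367, 455, 511, 539, 543, 549, 545, 558, 539, 521, 501, 495, 496]
286 [527, 518, 520, 521, 520, 519, 512, 517, 520, 521, 510, 492, 477, 441, 379, 332, 393, 477, 533, 549, 541, 552, 541, 551, 540, 533, 542, 530]
290 [525, 526, 527, 524, 529, 533, 523, 523, 511, 526, 527, 529, 511, 464, 399, 348, 372, 454, 519, 521, 540, 529, 543, 554, 556, 552, 554, 551]
294 [528, 528, 537, 529, 514, 520, 522, 533, 531, 536, 539, 521, 508, 484, 442, 416, 419, 479, 522, 519, 523, 537, 516, 452, 354, 294, 274, 265]
```

View pics/pin.png

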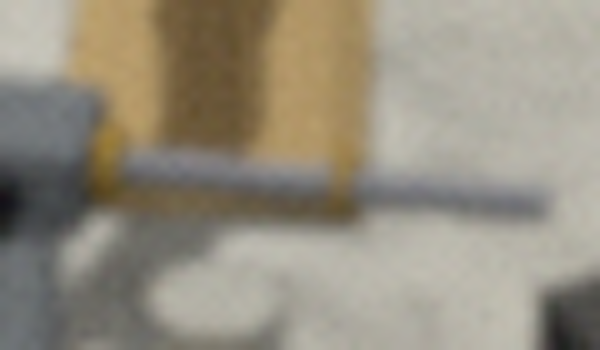

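```bash
python3 -m handwheel '[0,0.012,0.002,-0.005,0.007,0.002,1, -0.000,0.016,0.004,0,0,0,1, 0,0.012,0.002,0,0,0,1, 0,0.003,0,0,0,0,1, 0,0,0,0,0,0,1]'
python3 to.py 499.6 202.0 440 -9.05
```

```text
clock: 7.23
ee_pos: [501.1, 196.3, 445.7]
tool_rot: [2.396, 2.03, -0.0]
contact_force: [-0.4, 0.4, -1.7]
finger_gap: 8.6
pos [501.1 196.3 445.7] clk 7.23 gap 8.6 F [-0.38  0.39 -1.71] M [ 0.03  0.03 -0.  ] q [ 0.37  0.18 -0.12  1.27 -0.    2.11]
shift mm [ 5.4 -2.4  5.7] turn [ 0.001  0.001 -0.007]
```

```bash
python3 -m handwheel '[0.004,-0.001,0.002,0,0,-0.006,1, 0,0,0.003,0,0,0,1,0,0,0,0,0,0,1]' | grep -E 'pos|force'
for i in 1; do python3 -m handwheel '[0,0,0.0015,0,0,0,1, 0,0,0,0,0,0,1]' | grep -E 'pos|force'; done
python3 -m handwheel '[0,0,0.0015,0,0,0,1, 0,0,0,0,0,0,1]' | grep -E 'pos|force'
python3 to.py 499.6 202.0 434 -9.05
```

```text
ee_pos: [500.8, 199.9, 440.1]
contact_force: [0.4, 0.4, -1.9]
ee_pos: [500.0, 200.3, 438.4]
contact_force: [-0.4, 0.7, -2.1]
ee_pos: [499.5, 200.5, 437.0]
contact_force: [-0.3, -0.0, -2.3]
pos [499.5 200.5 437. ] clk 7.82 gap 9.1 F [-0.35 -0.   -2.25] M [0.03 0.   0.01] q [ 0.38  0.19 -0.14  1.25 -0.    2.11]
shift mm [ 1.5 -0.1  3. ] turn [-0.001  0.001 -0.   ]
```

```bash
python3 -m handwheel '[0,0,0.001,0,0,0,1, 0,0,0,0,0,0,1]' | grep -E 'pos|force'
python3 -m handwheel '[0,0,0.001,0,0,0,1, 0,0,0,0,0,0,1]' | grep -E 'pos|force'
```

```text
ee_pos: [499.2, 200.7, 436.1]
contact_force: [0.7, 0.1, -2.5]
ee_pos: [499.3, 200.7, 435.6]
contact_force: [0.6, -0.5, -0.1]
```

```bash
python3 -m handwheel '[0,0,0.001,0,0,0,1, 0,0,0,0,0,0,1]' | grep -E 'pos|force'
```

```text
ee_pos: [499.6, 200.6, 435.5]
contact_force: [-0.3, -0.7, -0.9]
```

```bash
python3 -m handwheel '[0,0,0.0008,0,0,0,1, 0,0,0,0,0,0,1]' | grep -E 'pos|force'
```

```text
ee_pos: [499.7, 200.6, 435.4]
contact_force: [-0.6, -1.0, 1.3]
```

Contact at TCP z of about 435.6 (force changed by about 3.5 N). The hole sits 22 mm lower, so insert at z of about 413.6. I'm backing off and lowering to that.

```bash
python3 -m handwheel '[0,0,-0.005,0,0,0,1, 0,0,-0.002,0,0,0,1, 0.003,-0.010,0,0,0,0,1, 0.004,-0.015,0,0,0,0,1, 0.003,-0.012,0,0,0,0,1]' | grep -E 'pos|force'
python3 -m handwheel '[0,0,0,0,0,0,1, 0,0,0,0,0,0,1]' | grep -E 'pos|force'
python3 to.py 464.6 217.7 413.6 -9.05
```

```text
ee_pos: [463.7, 216.7, 441.3]
contact_force: [-0.4, 0.6, -2.1]
ee_pos: [459.7, 218.1, 441.1]
contact_force: [0.0, 0.2, -2.0]
pos [459.7 218.1 441.1] clk 9.07 gap 8.8 F [ 0.04  0.24 -2.02] M [ 0.03 -0.07 -0.05] q [ 0.44  0.13 -0.2   1.25 -0.    2.17]
shift mm [ 0.4  4.9 27.5] turn [-0.001  0.     0.   ]
```

```bash
python3 -m handwheel '[0,0,0.012,0,0,0,1, 0,0,0.010,0,0,0,1, 0,0.002,0.004,0,0,0,1, 0,0,0,0,0,0,1, 0,0,0,0,0,0,1]' | grep -E 'pos|force'
python3 to.py 464.6 217.7 413.6 -9.05
```

```text
ee_pos: [460.3, 218.6, 414.1]
contact_force: [0.4, 0.0, -1.9]
pos [460.3 218.6 414.1] clk 9.48 gap 9.1 F [ 0.43  0.04 -1.94] M [-0.03  0.02 -0.01] q [ 0.44  0.14 -0.25  1.19 -0.    2.17]
shift mm [-0.2  4.4  0.5] turn [0.    0.    0.003]
```

```bash
python3 -m handwheel '[0,0.008,0.0005,0,0,0.003,1, 0,0.008,0,0,0,0,1, 0,0.004,0,0,0,0,1, 0,0,0,0,0,0,1, 0,0,0,0,0,0,1]' | grep -E 'pos|force'
python3 to.py 484.4 214.5 413.6 -9.05
python3 -m handwheel '[0,0.006,0.000,0,0,0,1, 0,0.003,0,0,0,0,1, 0,0,0,0,0,0,1]' | grep -E 'pos|force'
python3 to.py 494.2 212.9 413.6 -9.05
```

```text
ee_pos: [483.6, 214.9, 414.5]
contact_force: [-0.3, 0.1, -2.6]
pos [483.6 214.9 414.5] clk 9.9 gap 9.0 F [-0.26  0.15 -2.57] M [-0.01 -0.05 -0.01] q [ 0.42  0.18 -0.2   1.19 -0.    2.15]
shift mm [-0.3  0.9  0.9] turn [ 0.002 -0.    -0.002]
ee_pos: [493.6, 213.3, 414.7]
contact_force: [0.1, 0.2, -2.8]
pos [493.6 213.3 414.7] clk 10.15 gap 9.2 F [ 0.11  0.17 -2.77] M [ 0.05 -0.02  0.05] q [ 0.41  0.19 -0.18  1.19 -0.    2.14]
shift mm [-0.3  0.6  1.1] turn [ 0.002 -0.001 -0.002]
```

No axial force with the face about 9 mm past the pin end, so it's threaded. Continuing towards the collar.

```bash
python3 -m handwheel '[0,0.005,0.0006,0,0,0,1, 0,0.005,0,0,0,0,1, 0,0.003,0,0,0,0,1, 0,0,0,0,0,0,1]' | grep -E 'pos|force'
python3 to.py 528.8 207.5 413.6 -9.05
```

```text
ee_pos: [507.8, 211.0, 414.1]
contact_force: [1.1, 0.0, -1.6]
pos [507.8 211.  414.1] clk 10.48 gap 8.8 F [ 1.08  0.01 -1.62] M [0.   0.02 0.04] q [ 0.39  0.21 -0.16  1.2  -0.    2.12]
shift mm [-0.1 21.3  0.5] turn [ 0.002 -0.001 -0.002]
```

```bash
python3 -m handwheel '[0,0.005,0.0006,0,0,0,1, 0,0.003,0,0,0,0,1, 0,0,0,0,0,0,1]' | grep -E 'pos|force'
python3 to.py 528.8 207.5 413.6 -9.05
```

```text
ee_pos: [516.6, 209.6, 413.4]
contact_force: [-0.4, -0.4, -1.5]
pos [516.6 209.6 413.4] clk 10.73 gap 8.8 F [-0.41 -0.36 -1.53] M [ 0.03  0.   -0.  ] q [ 0.39  0.23 -0.14  1.2  -0.    2.12]
shift mm [-0.1 12.4 -0.2] turn [ 0.002 -0.001 -0.002]
```

```bash
python3 -m handwheel '[0,0.005,0,0,0,0,1, 0,0.003,0,0,0,0,1, 0,0,0,0,0,0,1]' | grep -E 'pos|force'
python3 -m handwheel '[0,0.003,0,0,0,0,1, 0,0.001,0,0,0,0,1, 0,0,0,0,0,0,1]' | grep -E 'pos|force'
python3 to.py 528.8 207.5 413.6 -9.05
```

```text
ee_pos: [525.3, 208.2, 413.3]
contact_force: [-0.8, 0.4, -2.8]
ee_pos: [529.5, 207.4, 413.2]
contact_force: [-0.6, 0.0, -1.5]
pos [529.5 207.4 413.2] clk 11.23 gap 9.2 F [-0.6   0.03 -1.51] M [0.08 0.09 0.01] q [ 0.37  0.25 -0.11  1.21 -0.    2.1 ]
shift mm [-0.  -0.7 -0.4] turn [ 0.001 -0.    -0.002]
```

```bash
python3 -m handwheel '[0,0.002,0,0,0,0,1, 0,0.001,0,0,0,0,1, 0,0,0,0,0,0,1]' | grep -E 'pos|force'
python3 -m handwheel '[0,0.002,0,0,0,0,1, 0,0.001,0,0,0,0,1, 0,0,0,0,0,0,1]' | grep -E 'pos|force'
python3 to.py 528.8 207.5 413.6 -9.05
```

```text
ee_pos: [532.1, 207.0, 413.1]
contact_force: [-1.2, 0.7, -0.6]
ee_pos: [534.6, 206.6, 413.0]
contact_force: [-1.4, 0.6, -1.9]
pos [534.6 206.6 413. ] clk 11.73 gap 8.8 F [-1.36  0.57 -1.94] M [ 0.16  0.58 -0.04] q [ 0.37  0.26 -0.1   1.21  0.    2.1 ]
shift mm [-0.  -5.9 -0.5] turn [-0.003 -0.001 -0.002]
```

Axial force and moment have risen (My 0.58 N·m, about 2.5 N at the collar), so the plate is against the collar. Easing back to a light touch, then lowering onto the pin.

```bash
python3 -m handwheel '[0,-0.002,0.0005,0,0,0,1, 0,-0.001,0.0005,0,0,0,1, 0,0,0,0,0,0,1]' | grep -E 'pos|force'
python3 to.py 528.8 207.5 411.6 -9.05
python3 -m handwheel '[0,0,0.0005,0,0,0,1, 0,0,0,0,0,0,1]' | grep -E 'pos|force'
python3 to.py 528.8 207.5 411.6 -9.05
```

```text
ee_pos: [531.5, 207.1, 412.0]
contact_force: [-2.3, 0.6, -2.9]
pos [531.5 207.1 412. ] clk 11.98 gap 8.8 F [-2.32  0.59 -2.88] M [0.06 0.27 0.01] q [ 0.37  0.26 -0.11  1.21  0.    2.1 ]
shift mm [ 0.  -2.7  0.4] turn [-0.002 -0.    -0.002]
ee_pos: [531.6, 207.0, 412.0]
contact_force: [-1.1, 0.6, -1.7]
pos [531.6 207.  412. ] clk 12.15 gap 8.9 F [-1.14  0.64 -1.69] M [-0.    0.26 -0.01] q [ 0.37  0.26 -0.11  1.21  0.    2.1 ]
shift mm [ 0.  -2.8  0.4] turn [-0.001 -0.001 -0.002]
```

```bash
python3 -m handwheel '[0,0,0.0008,0,0,0,1, 0,0,0,0,0,0,1]' | grep -E 'pos|force'
python3 -m handwheel '[0,0,0.0008,0,0,0,1, 0,0,0,0,0,0,1]' | grep -E 'pos|force'
python3 to.py 528.8 207.5 411.6 -9.05
```

```text
ee_pos: [531.8, 207.0, 412.0]
contact_force: [-1.1, -0.2, -1.9]
ee_pos: [532.0, 206.9, 411.9]
contact_force: [-2.9, -0.0, 0.1]
pos [532.  206.9 411.9] clk 12.48 gap 9.2 F [-2.88 -0.03  0.14] M [-0.09  0.48  0.  ] q [ 0.37  0.25 -0.11  1.2  -0.    2.1 ]
shift mm [ 0.1 -3.3  0.3] turn [ 0.002 -0.001 -0.002]
```

```bash
python3 -m handwheel '[0,-0.0015,0,0,0,0,1, 0,0,0,0,0,0,1]' | grep -E 'pos|force'
python3 -m handwheel '[0,0,0,0,0,0,0.7, 0,0,0,0,0,0,0.7, 0,0,0,0,0,0,0.5, 0,0,0,0,0,0,0.4, 0,0,0,0,0,0,0.4]' | grep -E 'pos|force|gap'
python3 -m handwheel '[0,0,0,0,0,0,0.3, 0,0,0,0,0,0,0.3, 0,0,0,0,0,0,0.3]' | grep -E 'pos|force|gap'
python3 to.py 528.8 207.5 411.6 -9.05
python3 - <<'E'
from h import *
t=Cam("top");s=Cam("side")
a=cv2.resize(t.img[140:250,130:260],None,fx=3,fy=3,interpolation=cv2.INTER_CUBIC)
b=cv2.resize(s.img[130:320,210:330],None,fx=3.1,fy=3.1,interpolation=cv2.INTER_CUBIC)
h=max(a.shape[0],b.shape[0]);f=lambda i:cv2.copyMakeBorder(i,0,h-i.shape[0],0,0,cv2.BORDER_CONSTANT)
cv2.imwrite("pics/r1.png",np.hstack([f(a),f(b)]))
E
```

```text
ee_pos: [530.5, 207.1, 411.9]
contact_force: [-0.6, -0.7, 2.1]
ee_pos: [531.2, 207.4, 411.7]
contact_force: [0.1, 1.1, -0.4]
finger_gap: 25.5
ee_pos: [531.5, 207.5, 411.6]
contact_force: [0.0, 1.1, -0.2]
finger_gap: 29.9
pos [531.5 207.5 411.6] clk 13.32 gap 29.9 F [ 0.01  1.07 -0.23] M [0.01 0.02 0.01] q [ 0.37  0.25 -0.11  1.2  -0.    2.1 ]
shift mm [-0.4 -2.7  0. ] turn [ 0.004 -0.002 -0.002]
```

View pics/r1.png

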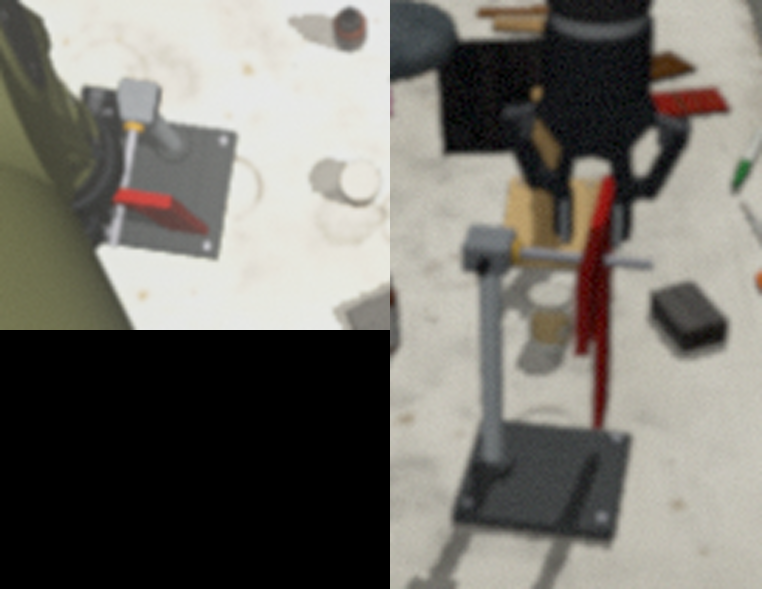

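The crops show the bracket hanging on the pin between the open fingers. Its hanging leg ends at (600,425) in the side crop. Raising straight up.

```bash
python3 -m handwheel '[0,0,-0.006,0,0,0,0.3, 0,0,-0.012,0,0,0,0.3, 0,0,-0.025,0,0,0,0.3, 0,0,-0.030,0,0,0,0.3, 0,0,-0.030,0,0,0,0.3]' | grep -E 'pos|force|gap'
python3 -m handwheel '[-0.020,-0.025,-0.005,0,0,0,0, -0.025,-0.030,0,0,0,0,0, -0.025,-0.030,0,0,0,0,0, -0.025,-0.030,0,0,0,0,0,-0.025,-0.030,0,0,0,0,0]' | grep -E 'pos|force|gap'
python3 -m handwheel '[-0.025,-0.020,0,0,0,0,0, -0.025,0,0,0,0,0,0, -0.025,0,0,0,0,0,0, 0,0,0,0,0,0,0,0,0,0,0,0,0,0]' | grep -E 'pos|force|gap'
python3 - <<'E'
from h import *
t=Cam("top");s=Cam("side")
a=cv2.resize(t.img[140:250,130:260],None,fx=3.2,fy=3.2,interpolation=cv2.INTER_CUBIC)
b=cv2.resize(s.img[140:300,210:330],None,fx=3.2,fy=3.2,interpolation=cv2.INTER_CUBIC)
h=max(a.shape[0],b.shape[0]);f=lambda i:cv2.copyMakeBorder(i,0,h-i.shape[0],0,0,cv2.BORDER_CONSTANT)
cv2.imwrite("pics/f1.png",np.hstack([f(a),f(b)]))
def red(c):
    i=c.img.astype(int); m=((i[:,:,2]-i[:,:,1]>60)&(i[:,:,2]-i[:,:,0]>60)).astype(np.uint8)*255
    k=np.zeros_like(m); k[140:290,155:330]=m[140:290,155:330]
    return m,k
m,k=red(t); 
u=np.array([.9875,-.1573]);v=np.array([.1573,.9875]);O=np.array([563.2,200.2])
# bright top edge in top view onto plane z = pin+44 = 218+44
i=t.img.astype(int);b=((i[:,:,2]>165)&(i[:,:,2]-i[:,:,1]>75)).astype(np.uint8)*255;b[:,:150]=0;b[:,240:]=0;b[:170]=0;b[232:]=0
c=max(cv2.findContours(b,0,1)[0],key=cv2.contourArea);P=t.plane(c[:,0].astype(float),219.5+44)[:,:2]-O
r=cv2.minAreaRect(np.c_[P@u,P@v].astype(np.float32));print("top edge in stand frame",r)
E
```

```text
ee_pos: [529.3, 206.6, 511.9]
contact_force: [0.7, 0.6, 0.2]
finger_gap: 29.8
ee_pos: [369.3, 112.1, 525.3]
contact_force: [-0.2, 0.1, 0.6]
finger_gap: 42.5
ee_pos: [327.7, 36.0, 528.9]
contact_force: [0.8, 0.0, 0.5]
finger_gap: 42.5
top edge in stand frame ((-38.392513275146484, -3.3646469116210938), (85.94623565673828, 8.597023963928223), 89.54647064208984)
```

View pics/f1.png

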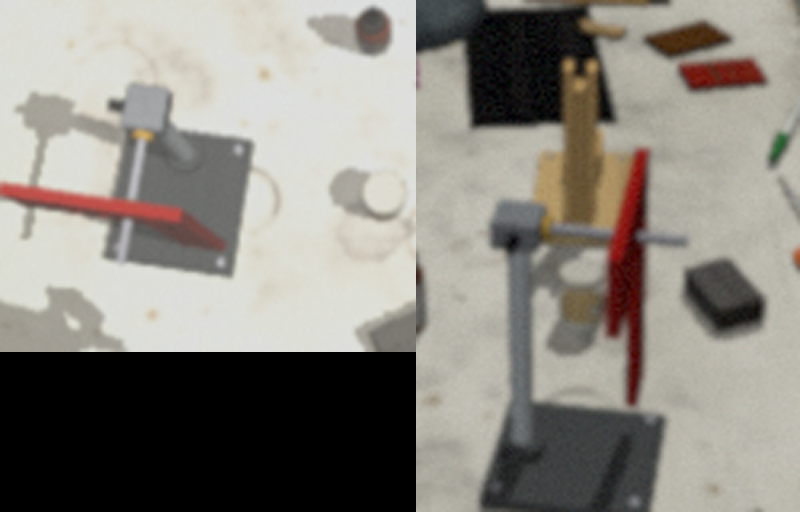

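The bracket hangs level in both crops and the fingers are clear. The top edge measures at stand x = -38.4 against -35 expected when seated, so I'm checking the gap at the collar more closely.

Run:
```python
from h import *
t=Cam("top");s=Cam("side")
a=cv2.resize(t.img[188:222,155:185],None,fx=13,fy=13,interpolation=cv2.INTER_CUBIC)
b=cv2.resize(s.img[195:230,255:305],None,fx=8,fy=8,interpolation=cv2.INTER_CUBIC)
h=max(a.shape[0],b.shape[0]);f=lambda i:cv2.copyMakeBorder(i,0,h-i.shape[0],0,0,cv2.BORDER_CONSTANT)
cv2.imwrite("pics/c1.png",np.hstack([f(a),f(b)]))
u=np.array([.9875,-.1573]);v=np.array([.1573,.9875]);O=np.array([563.2,200.2])
W=lambda x,y,z:[*(O+x*u+y*v),z]
def band(c,row): # red band column edges in row (subpixel at half level)
    i=c.img.astype(int);d=(i[row,:,2]-i[row,:,1]); xs=[x for x in range(255,300) if d[x]>45]; return xs[0],xs[-1]
print("side red cols",{r:band(s,r) for r in range(222,268,6)})
for x in(-30,-33,-35,-40,-45): print(x,"near end bottom side",s.proj([W(x,90,201),W(x,90,230)]).round(1).tolist(),"leg foot",s.proj([W(x,-10,51)]).round(1).tolist())
i=t.img.astype(int)
for col in(155,160,165,174,180): 
    d=i[180:225,col,2]-i[180:225,col,1]; print("top col",col,[(180+k,int(d[k]),int(i[180+k,col,2])) for k in range(45) if d[k]>25])
for x in(-30,-35,-40): print(x,"top edge proj",t.proj([W(x,y,263.5) for y in(60,30,10,-10,-30)]).round(1).tolist())
```

```text
side red cols {222: (271, 279), 228: (271, 279), 234: (270, 279), 240: (270, 279), 246: (277, 279), 252: (277, 279), 258: (277, 278), 264: (277, 277)}
-30 near end bottom side [[267.9, 243.4], [268.1, 232.2]] leg foot [[273.1, 268.2]]
-33 near end bottom side [[269.3, 243.5], [269.5, 232.3]] leg foot [[274.3, 268.3]]
-35 near end bottom side [[270.3, 243.6], [270.5, 232.4]] leg foot [[275.1, 268.4]]
-40 near end bottom side [[272.6, 243.8], [272.8, 232.6]] leg foot [[277.1, 268.6]]
-45 near end bottom side [[275.0, 244.1], [275.2, 232.9]] leg foot [[279.2, 268.8]]
top col 155 [(200, 41, 213), (201, 89, 201), (202, 111, 193), (203, 111, 191), (204, 91, 168), (205, 53, 130), (206, 31, 135)]
top col 160 [(201, 53, 202), (202, 99, 194), (203, 113, 191), (204, 106, 185), (205, 74, 152), (206, 41, 118)]
top col 165 [(201, 31, 155), (202, 80, 180), (203, 110, 191), (204, 115, 194), (205, 107, 186), (206, 65, 141), (207, 31, 107)]
top col 174 [(181, 32, 200), (182, 33, 204), (203, 68, 162), (204, 103, 183), (205, 113, 192), (206, 108, 187), (207, 79, 158), (208, 42, 116)]
top col 180 [(204, 73, 166), (205, 107, 188), (206, 111, 193), (207, 105, 182), (208, 73, 149), (209, 36, 110), (210, 29, 105), (211, 26, 99)]
-30 top edge proj [[142.2, 196.9], [154.4, 198.6], [162.6, 199.8], [170.8, 201.0], [179.1, 202.1]]
-35 top edge proj [[141.9, 199.0], [154.1, 200.7], [162.2, 201.9], [170.5, 203.0], [178.7, 204.2]]
-40 top edge proj [[141.5, 201.0], [153.7, 202.8], [161.9, 203.9], [170.1, 205.1], [178.4, 206.3]]
```

View pics/c1.png

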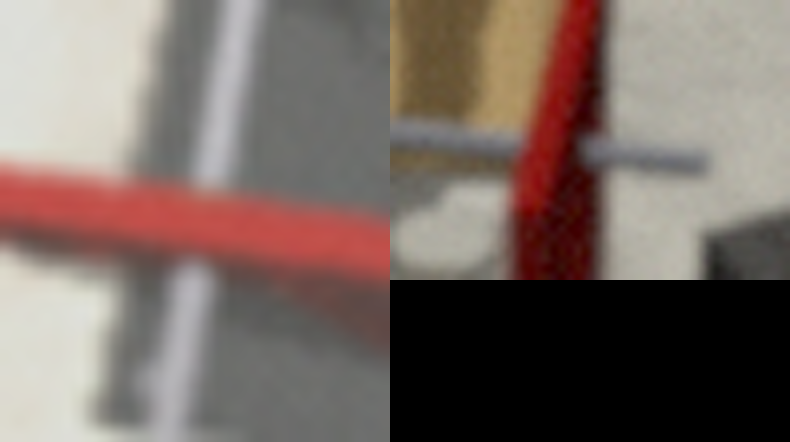

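Neither view shows brass between plate and collar. To confirm, I'm measuring the collar's front in the earlier saved pictures the same way as the plate's back face, and checking that the bracket is still.

```bash
python3 - <<'E'
from h import *
t=Cam("top");s=Cam("side")
pt,ps=cv2.imread("pics/p_t.png").astype(int),cv2.imread("pics/p_s.png").astype(int)
print("top brass R-B by row (old / now)",[(y,(pt[y,168:173,2]-pt[y,168:173,0]).max()) for y in range(198,210)],[(y,int((t.img.astype(int)[y,168:173,2]-t.img.astype(int)[y,168:173,0]).max())) for y in range(196,206)])
u=np.array([.9875,-.1573]);O=np.array([563.2,200.2])
for x in(-24,-27,-30,-33,-36): print(x,t.proj([*(O+x*u),219]).round(1).tolist(),t.proj([*(O+x*u),228]).round(1).tolist())
a=s.img.astype(int)
import subprocess
subprocess.run(["true"])
np.save("a.npy",a)
E
python3 -m handwheel '[0,0,0,0,0,0,0,0,0,0,0,0,0,0,0,0,0,0,0,0,0,0,0,0,0,0,0,0,0,0,0,0,0,0,0]' | head -2
python3 - <<'E'
from h import *
s=Cam("side");d=np.abs(s.img.astype(int)-np.load("a.npy")).sum(2)[150:280,240:305];print("still: max/mean diff",d.max(),d.mean())
E
```

```text
top brass R-B by row (old / now) [(198, np.int64(1)), (199, np.int64(0)), (200, np.int64(-1)), (201, np.int64(16)), (202, np.int64(69)), (203, np.int64(93)), (204, np.int64(62)), (205, np.int64(16)), (206, np.int64(1)), (207, np.int64(0)), (208, np.int64(2)), (209, np.int64(1))] [(196, 1), (197, 1), (198, 1), (199, 1), (200, 0), (201, 17), (202, 72), (203, 111), (204, 120), (205, 119)]
-24 [[170.7, 200.5]] [[170.0, 200.0]]
-27 [[170.5, 201.7]] [[169.8, 201.2]]
-30 [[170.3, 202.9]] [[169.6, 202.4]]
-33 [[170.1, 204.1]] [[169.4, 203.6]]
-36 [[169.9, 205.3]] [[169.2, 204.8]]
clock: 15.38
ee_pos: [329.5, 39.0, 527.2]
still: max/mean diff 68 8.1501775147929
```

```bash
python3 -c "
from plant import job; print(job.job_done())"
```

```text
the job is handed in; nothing more can be done
None
```

The bracket is hanging on the pin by hole c, against the brass collar, and I handed the job in at about 15.4 s on the robot's clock. No verdict is reported.

**What I did:** I pinched the bracket near hole c, lifted it straight out of the rack and carried it to the stand. I lowered its underside onto the pin to feel the pin's height. The contact force changed by about 3.5 N, which put the pin at about z = 219. I then backed off, went 22 mm lower and threaded hole c. I pushed until the collar gave about 2–3 N, eased back, set the bracket's weight on the pin, opened the fingers and moved clear. Hole c is the level one because the centre of mass lies at about y = -20.

**Last checks:**
- **Level and still:** It looked level in both views, judged by eye. Two side pictures 0.4 s apart differed only by noise.
- **Force:** The largest reading I saw at the stand was about 4 N of change, well under 12 N, though I did not read the force in every row.
- **Other objects:** The jar and block looked unmoved in the last views, as did the bottle in the top view. I did not measure any of them again.

**One disagreement:** The plate's back face measured at stand x of about -33.4, where the nominal collar face is -30. Measured the same way, the collar's front came out at about -33 to -34. No brass shows between them in either view, so I took the offset as camera calibration and the bracket as seated to within about 1 mm. I did not check this with a second push.

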